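# Size an unmarked vessel stopper in the notch gauge

## Task

The washed stopper standing on the green mat has lost its size mark. Size it in the dark-blue metal notch gauge: slide its spigot into the notches by feel, the narrowest first and then one wider at a time, without forcing it and without putting it into a wider notch than it needs, until a notch takes it; leave it hanging there by its flange, fully home at the closed end and let go. Leave the two stoppers in the grey tray, the beaker and the small bottle alone.

Things in the scene. Friction and masses are not known exactly. Their poses are not given: they have to be found in the camera images.
- gauge: dark-blue metal comb-shaped rack, fixed, 286 mm wide (y), 93 mm deep (x): level plate 8 mm thick, top 78 mm above the bench, on two end cheeks. Four U notches open towards local -x (robot's side), narrowest at +y, marked by 1 to 4 white dots. Five fingers 18 mm wide with round ends, tips at local x = -45 mm. Origin: on the bench under the row of notch root centres, mid-width
- notch1 (a point): notch 1 of the gauge (40 mm wide, the narrowest): the centre of its round root on the plate's top face: a fitting stopper's axis comes to within 1.5 mm of it when fully home. x points from the open mouth to the closed end, z up. Stop pushing at 6 to 10 N in any notch; a push of some 25 N counts as forcing
- notch2 (a point): notch 2 of the gauge (46 mm wide): the centre of its round root on the plate's top face: a fitting stopper's axis comes to within 1.5 mm of it when fully home. x points from the open mouth to the closed end, z up. A stopper has 1.2 mm to spare each side in its own notch, and slides in with its flange just above the plate
- notch3 (a point): notch 3 of the gauge (52 mm wide): the centre of its round root on the plate's top face: a fitting stopper's axis comes to within 1.5 mm of it when fully home. x points from the open mouth to the closed end, z up. In the next narrower notch a spigot is 3.6 mm too wide: it meets both finger ends and stops with its axis about 9 mm or more before x = -36 mm (the centres of the round finger ends)
- notch4 (a point): notch 4 of the gauge (58 mm wide, the widest): the centre of its round root on the plate's top face: a fitting stopper's axis comes to within 1.5 mm of it when fully home. x points from the open mouth to the closed end, z up. A spigot that is only off-centre meets one finger end and is pushed sideways by it
- stopper_a: one of three look-alike stoppers, 0.14 kg, upright. From the bottom: white spigot 28 mm long, diameter unknown (38 to 57 mm, differs between them); white flange 72 mm across, 28 to 34 mm above the origin; blue wing grip, half-round above, 18 mm thick (local x), 42 mm long (local y), 34 to 70 mm above the origin. Origin: centre of the spigot's underside. Which one is on the mat varies
- stopper_b: one of three look-alike stoppers, 0.14 kg, upright. From the bottom: white spigot 28 mm long, diameter unknown (38 to 57 mm, differs between them); white flange 72 mm across, 28 to 34 mm above the origin; blue wing grip, half-round above, 18 mm thick (local x), 42 mm long (local y), 34 to 70 mm above the origin. Origin: centre of the spigot's underside. Which one is on the mat varies
- stopper_c: one of three look-alike stoppers, 0.14 kg, upright. From the bottom: white spigot 28 mm long, diameter unknown (38 to 57 mm, differs between them); white flange 72 mm across, 28 to 34 mm above the origin; blue wing grip, half-round above, 18 mm thick (local x), 42 mm long (local y), 34 to 70 mm above the origin. Origin: centre of the spigot's underside. Which one is on the mat varies
- mat: green ribbed drying mat, 130 x 130 x 4 mm, fixed; origin: centre of its underside. The stopper to be sized stands within 25 mm of its middle
- tray: grey wash tray, 200 x 110 mm (x, y), floor 4 mm thick, rim 22 mm high, fixed; origin: centre of its underside. The two other stoppers stand in it
- beaker: empty plastic beaker, 67 mm across, 81 mm high, loose; a bystander. Origin: centre of its underside
- bottle: small amber bottle with a white cap, 42 mm across, 78 mm high, loose; a bystander. Origin: centre of its underside
Mind the look-alikes: they are no part of the job. What is shaped like the stopper_b but purple is not meant. What is shaped like the stopper_a but pink is not meant.

How it is judged:
By the outcome, as a careful person would: the job done as asked, in the order asked, and still so for the second after the job is handed in, with the robot touching nothing.
It also fails if it takes over 64 s, if anything falls off the work surface, if the arm or the gripper's body presses on something with over 40 N, if the wrist force passes 120 N, or if a joint passes its speed limit or range.

## Robot

A 7-joint arm with a two-finger parallel gripper is mounted at the origin on a cart in front of the work surface, level with it; the furniture and walls round the work are solid. World frame = base frame: x ahead of the robot, y to its left, z up, the work surface at z = 0. Lengths are in m, angles in degrees, forces in N, time in s.
With the tool pointing down it reaches from about 0.425 to 0.875 m from the base axis. Payload 8.4 kg.
Tool frame: the origin (TCP) lies on the centre line of the jaws, within the pads' length; the fingertips stand tcp_to_tips ahead of it and the grasp point (between the pads) lies 2 mm behind it (tcp_to_tips is the distance from the TCP to the fingertips, in m); z points along the fingers, y is the line along which they close (so a half turn about z gives the same grasp; the last joint's range is limited). The gripper opens to 85 mm and grips with 20 to 120 N. Pads are 22 mm wide; open, the fingers measure 114 mm over their backs; the gripper's body (76 mm by 85 mm) begins 54 mm behind the grasp point. The pads swing forward as they close: fully open they stand 13 mm farther back than shut.
Start: joints at [-82.976, 19.091, 2.286, 83.961, -0.768, 76.965, -3.352], TCP at [0.143, 0.634, 0.248] pointing down, gripper open.
Joint ranges: [-147.57, 147.57], [-21.85, 119.76], [-74.77, 79.35], [14.55, 137.4], [-85.83, 265.84], [4.83, 119.75], [-152.11, 152.11]. Speed limits (degrees/s): [127.2, 127.2, 159.86, 159.86, 180, 180, 180].

## Interface

Orientations are given as [roll, pitch, yaw] about the fixed x, y, z axes, in that order (R = Rz(yaw) Ry(pitch) Rx(roll)).
In Python, from plant import get_state, camera, get_calibration, hand_in, tcp_to_tips gives the robot as it stands. The module is installed in compiled form; this text tells all that it offers.
- The arm moves only by the tool arm_command, never from a script. Its argument "commands" is a list that holds one entry, the list of rows, each a list of 7 numbers: the shift along the tool's x, y, z scaled (see below), then the turn, a rotation vector about the tool's x, y, z scaled (see below), then the closure, from 0 (fully open) to 1 (shut). A call has 1 to 10 rows; each row is the pose to reach, as a shift and turn from the pose commanded when the call began, along the tool's axes at that moment, turning the shorter way round; what a row does not reach only later rows make up. The controller multiplies each number of a shift by 0.12 m and each number of a turn by pi rad. A row lasts 1/10 s, in which the tool goes at most 50 mm and 8.59 degrees, less where a joint would pass 70% of its speed; a pose out of reach is approached as far as the arm can. A call with a number of a shift or a turn outside -1 to 1 is refused whole. A call with a gripper value outside its range is refused whole. The fingers move at their own pace and stop on an object; the grip force is fixed at half the most. Time passes only in rows, so rows that repeat a pose let the fingers close. It gives the time, the measured TCP pose, the force, the opening and the grip force at its end, in the units of the state.
- get_state(): the state, without advancing time (a new reading comes with each control period).
- camera(name): name is "side" or "top" or "wrist"; returns the picture (384x512x3 uint8, red, green, blue); there is no depth.
- get_calibration(name): a dict with "intrinsics" (3x3 intrinsics, pixels), "dist" ([k1, k2, p1, p2, k3] as OpenCV has them; the pictures are not rectified), "world_from_camera" (4x4, takes a point from camera to world coordinates); the wrist camera has in their place "mount" (4x4, takes a point from camera to tool coordinates, whose origin is the TCP and whose axes are the flange's). Camera axes: x right, y down, z forward; pixel columns grow to the right and rows downward; lengths in m; the calibration is good to about 2 mm. A picture is of the moment at which its call begins: read the wrist's pose just before it. get_calibration takes no time and is no camera call.
- hand_in(): hands the job in; it is judged then, once.
The state is a dict: "clock": time; "q": joint angles; "qd": joint speeds; "tau": joint torques, N m; "tool_pos": TCP position; "ee_rot": TCP orientation; "contact_force": force on the tool from outside, world axes, zero at the start; "torque": the same for the moment, N m; "opening": finger opening in m; "finger_force": force on a finger pad.
Only numpy, scipy, OpenCV 4.12 (cv2) and the standard library are available. Lean on these libraries where they do the work, as an engineer would, in place of code of your own. Each camera call takes 0.05 s, during which the arm holds its last target. There are 200 camera calls.

## Working session

There is one attempt and no reset: what is moved stays moved. The work goes in short steps, Python scripts to look and compute and a tool call to move; the robot and the scene stay as the last step left them, time stands still between calls to the robot, and variables do not carry over. Pictures are saved under pics/ and viewed, at most 10 in all, crops included, and the job is handed in when it is done.

Besides the shell and the picture viewer there is one more tool, called after "Request:" by a JSON object that holds its "op" and its "data", one argument or row to a line. arm_command: Moves the arm, as the interface text tells. Its arguments: {"type":"object","properties":{"commands":{"type":"array","items":{"type":"array","items":{"type":"array","items":{"type":"number"}}}}},"required":["commands"]}

```bash
mkdir -p pics
python3 - <<'E'
from plant import *
import cv2
print(get_state(), tcp_to_tips if not callable(tcp_to_tips) else tcp_to_tips())
for n in("side","top"):
    cv2.imwrite(f"pics/{n}0.png",camera(n)[:,:,::-1]); c=get_calibration(n); print(n,c)
print(get_calibration("wrist"))
E
```

```text
{'clock': 0.0, 'q': array([-82.97520123,  19.13323421,   2.28534435,  84.01239967,
        -0.7677902 ,  76.9662327 ,  -3.35042025]), 'qd': array([ 0.06194303, -0.0619313 ,  0.04234082, -0.01255226, -0.06385889,
       -0.0627613 , -0.01366894]), 'tau': array([ 1.21380010e-03, -6.58547544e+01,  1.36608984e+00, -4.05575466e+01,
        1.68116286e-02,  1.25241882e-02,  8.60723013e-07]), 'tool_pos': array([0.14293181, 0.63363555, 0.24739334]), 'ee_rot': array([-1.79903621e+02,  6.80939064e-03,  1.67291136e+02]), 'contact_force': array([ 0.69833281,  1.03630365, -0.29957779]), 'torque': array([-0.05242681,  0.03434116, -0.00154612]), 'finger_force': 0.0, 'opening': 0.08521871033239253} 0.017
side {'intrinsics': array([[371.76444217,   0.        , 258.84263979],
       [  0.        , 371.76444217, 189.15335286],
       [  0.        ,   0.        ,   1.        ]]), 'dist': array([-0.03511842,  0.        ,  0.        ,  0.        ,  0.        ]), 'world_from_camera': array([[-0.92583383, -0.24543699,  0.28738893,  0.10882089],
       [-0.37778863,  0.58017286, -0.72157827,  0.8945076 ],
  
[... 638 characters left out ...]
.56537398e+00],
       [ 0.00000000e+00,  0.00000000e+00,  0.00000000e+00,
         1.00000000e+00]])}
{'intrinsics': array([[342.69824537,   0.        , 249.97209778],
       [  0.        , 342.69824537, 195.35825327],
       [  0.        ,   0.        ,   1.        ]]), 'dist': array([0.01652555, 0.        , 0.        , 0.        , 0.        ]), 'mount': array([[ 6.39175394e-04, -9.65930666e-01, -2.58800194e-01,
         6.57211307e-02],
       [ 9.99999624e-01,  7.68855671e-04, -3.99868773e-04,
        -5.14188060e-04],
       [ 5.85225507e-04, -2.58799841e-01,  9.65930795e-01,
        -1.24857634e-01],
       [ 0.00000000e+00,  0.00000000e+00,  0.00000000e+00,
         1.00000000e+00]])}
```

View pics/top0.png

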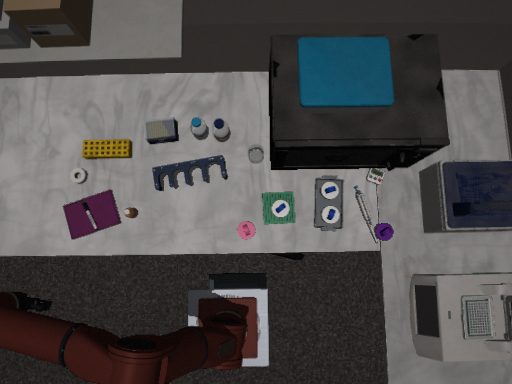

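View pics/side0.png

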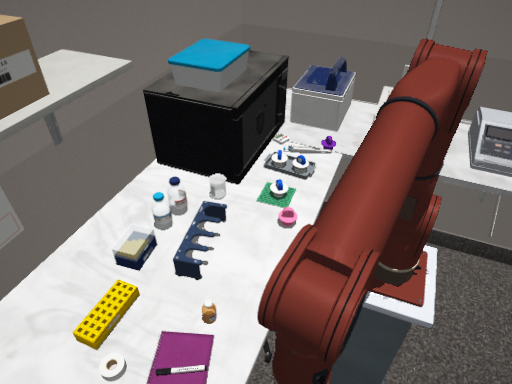

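The top view shows the mat at (279,208) with the target stopper at (280,208). The gauge spans (153..227, 157..190), the tray is at (328,203), the beaker at (256,154) and the pink decoy at (247,230). In the side view the small bottle is at (209,310), and the arm is clear of the gauge.

```bash
cat > h.py <<'E'
import numpy as np, cv2
from scipy.spatial.transform import Rotation as R
from plant import *
def pose():
    s=get_state(); T=np.eye(4); T[:3,:3]=R.from_euler('xyz',s['ee_rot'],degrees=True).as_matrix(); T[:3,3]=s['tool_pos']; return T
def cam(n):
    c=get_calibration(n); W=c['world_from_camera'] if n!='wrist' else pose()@c['mount']
    return c['intrinsics'],c['dist'],W
def pix2w(px,z,C):
    K,d,W=C; u=cv2.undistortPoints(np.float64(px).reshape(-1,1,2),K,d)[:,0]
    r=np.c_[u,np.ones(len(u))]@W[:3,:3].T; o=W[:3,3]; z=np.broadcast_to(z,len(u))
    return o+r*((z-o[2])/r[:,2])[:,None]
def w2pix(p,C):
    K,d,W=C; M=np.linalg.inv(W); return cv2.projectPoints(np.float64(p).reshape(-1,1,3),cv2.Rodrigues(M[:3,:3])[0],M[:3,3],K,d)[0][:,0]
def go(p,yaw):
    "shift in tool axes (m) and turn for target"
    T=pose(); D=R.from_euler('xyz',[180,0,yaw],degrees=True); 
    return (T[:3,:3].T@(np.array(p)-T[:3,3])/.12).round(4),((R.from_matrix(T[:3,:3]).inv()*D).as_rotvec()/np.pi).round(4)
E
python3 - <<'E'
from h import *
im=cv2.imread('pics/top0.png'); C=cam('top')
print('stopper,bottlexx',pix2w([(280,208)],.06,C).round(3),'mat',pix2w([(279,208)],.004,C).round(3),'beaker',pix2w([(256,154)],.08,C).round(3))
hsv=cv2.cvtColor(im,cv2.COLOR_BGR2HSV); m=cv2.inRange(hsv,(100,60,20),(130,255,140)); k=np.zeros_like(m);k[150:195,148:232]=m[150:195,148:232]
ys,xs=np.nonzero(k); P=pix2w(np.c_[xs,ys],.078,C)[:,:2]; print(len(xs),cv2.minAreaRect(P.astype(np.float32)*1000))
cv2.imwrite('pics/topc.png',cv2.resize(im[140:240,140:350],None,fx=3.8,fy=3.8,interpolation=cv2.INTER_CUBIC))
E
```

```text
stopper,bottlexx [[ 0.465 -0.213  0.06 ]] mat [[ 0.472 -0.213  0.004]] beaker [[ 0.682 -0.122  0.08 ]]
761 ((612.9161376953125, 145.48577880859375), (90.48119354248047, 286.6513977050781), 9.320039749145508)
```

View pics/topc.png

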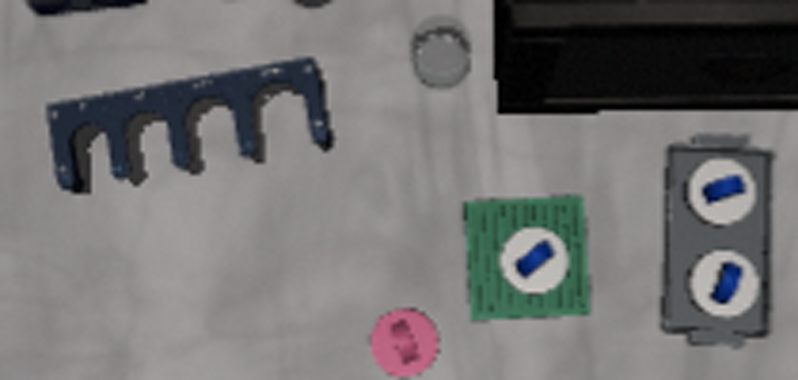

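The gauge fits as 90x286 mm, centre (0.613,0.146), yaw about 9.3°. I'll move over it for a close look.

Request:
{"op": "arm_command", "data": {
  "commands": [
    [[-0.35,-0.23,0,0,0,0,0],[-0.65,-0.43,0,0,0,0,0],[-0.943,-0.621,0,0,0,0,0],[-0.943,-0.621,0,0,0,0,0]]
  ]
}}

```text
clock: 0.5
tool_pos: [0.2429, 0.532, 0.2485]
ee_rot: [-179.9, 0.1, 166.8]
contact_force: [0.7, 0.5, 0.6]
opening: 0.0856
finger_force: 0.0
```

Request:
{"op": "arm_command", "data": {
  "commands": [
    [[-0.35,-0.23,0,0,0,0,0],[-0.65,-0.43,0,0,0,0,0],[-0.943,-0.621,0,0,0,0,0]]
  ]
}}

```text
clock: 0.8
tool_pos: [0.3317, 0.4376, 0.2481]
ee_rot: [-180.0, -0.0, 167.3]
contact_force: [-0.0, 0.4, 0.8]
opening: 0.0853
finger_force: 0.0
```

Request:
{"op": "arm_command", "data": {
  "commands": [
    [[-0.35,-0.23,0,0,0,0,0],[-0.65,-0.43,0,0,0,0,0],[-0.943,-0.621,0,0,0,0,0]]
  ]
}}

```text
clock: 1.1
tool_pos: [0.4259, 0.3398, 0.2483]
ee_rot: [-180.0, -0.0, 167.3]
contact_force: [-0.1, 0.7, 0.8]
opening: 0.0849
finger_force: 0.0
```

Request:
{"op": "arm_command", "data": {
  "commands": [
    [[-0.35,-0.23,0,0,0,0,0],[-0.65,-0.43,0,0,0,0,0],[-0.943,-0.621,0,0,0,0,0]]
  ]
}}

```text
clock: 1.4
tool_pos: [0.5199, 0.2423, 0.2482]
ee_rot: [-180.0, -0.0, 167.3]
contact_force: [0.1, 0.8, -0.1]
opening: 0.0853
finger_force: 0.0
```

Request:
{"op": "arm_command", "data": {
  "commands": [
    [[-0.35,-0.23,0,0,0,0,0],[-0.65,-0.43,0,0,0,0,0],[-0.943,-0.621,0,0,0,0,0],[-0.943,-0.621,0,0,0,0,0],[-0.943,-0.621,0,0,0,0,0]]
  ]
}}

```text
clock: 1.9
tool_pos: [0.6133, 0.1453, 0.2476]
ee_rot: [-179.9, -0.0, 167.2]
contact_force: [-0.7, 0.3, 0.4]
opening: 0.0853
finger_force: 0.0
```

Run:
```python
from h import *
T=pose(); print(T[:3,3],get_state()['ee_rot'],get_state()['q'].round(1)); im=camera('wrist')[:,:,::-1]; np.save('Tg.npy',T)
cv2.imwrite('pics/wg.png',im)
```

```text
[0.6132586  0.14532157 0.24762709] [-1.79943497e+02 -4.32621557e-02  1.67172740e+02] [-38.8  17.8  27.   88.   -8.2  76.2  66.3]
```

View pics/wg.png

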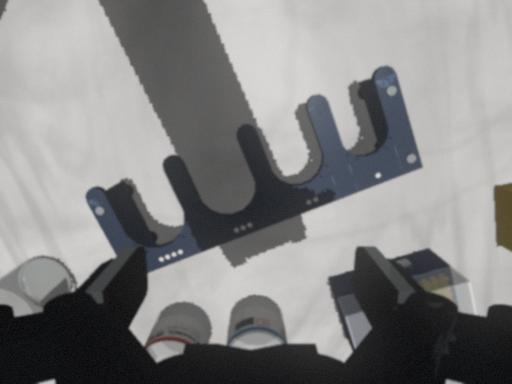

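The gauge is fully in view: finger tips at about (385,70), (318,98), (247,128), (173,160) and (96,192), and the dots along the rear edge from 1 (right) to 4 (left). I'll fit its outline.

Run:
```python
from h import *
from scipy.optimize import minimize
im=cv2.imread('pics/wg.png'); T=np.load('Tg.npy'); c=get_calibration('wrist'); C=(c['intrinsics'],c['dist'],T@c['mount'])
hsv=cv2.cvtColor(im,cv2.COLOR_BGR2HSV)
m=cv2.inRange(hsv,(100,70,0),(130,255,255)); m[:,430:]=0; m[280:]=0; m[245:,320:]=0
m=cv2.morphologyEx(m,cv2.MORPH_CLOSE,np.ones((5,5)))
n,l,s,_=cv2.connectedComponentsWithStats(m); m=(l==1+np.argmax(s[1:,4])).astype(np.uint8)*255
# outline
pts=[(48,-143),(48,143)]; y=143
t=np.linspace(0,np.pi,25)
for w in (40,46,52,58,None):
    pts+=[(-36-9*np.sin(a),y-9+9*np.cos(a)) for a in t]; y-=18
    if w: pts+=[(0+w/2*np.sin(a),y-w/2+w/2*np.cos(a)) for a in t]; y-=w
pts=np.array(pts)/1000
def poly(p):
    a=np.radians(p[2]); Rm=np.array([[np.cos(a),-np.sin(a)],[np.sin(a),np.cos(a)]])
    return w2pix(np.c_[pts@Rm.T+np.array(p[:2])/1000,np.full(len(pts),.078)],C)
def cost(p):
    k=np.zeros((384*4,512*4),np.uint8); cv2.fillPoly(k,[np.int32(poly(p)*4)],255); k=cv2.resize(k,(512,384),interpolation=cv2.INTER_AREA)
    return np.abs(k.astype(float)-m).sum()/255
r=minimize(cost,[612,145,9.3],method='Nelder-Mead',options=dict(initial_simplex=[[612,145,9.3],[618,145,9.3],[612,151,9.3],[612,145,11.5]]))
print(r.x,r.fun,(m>0).sum()); a=np.radians(r.x[2])
for i,y in enumerate((105,44,-23,-96)): print(i+1,(r.x[:2]+[-y*np.sin(a),y*np.cos(a)]).round(1))
o=im.copy(); o[m>0]=o[m>0]//2+np.uint8([0,60,0]); o=cv2.resize(o,None,fx=2,fy=2)[80:560,140:880]; cv2.polylines(o,[np.int32(poly(r.x)*2-[140,80])],True,(0,0,255),1); cv2.imwrite('pics/fit.png',o)
```

```text
[980.79835391 117.54320988 -94.80315501] 666.0 666
1 [1085.4  108.8]
2 [1024.6  113.9]
3 [957.9 119.5]
4 [885.1 125.6]
```

View pics/fit.png

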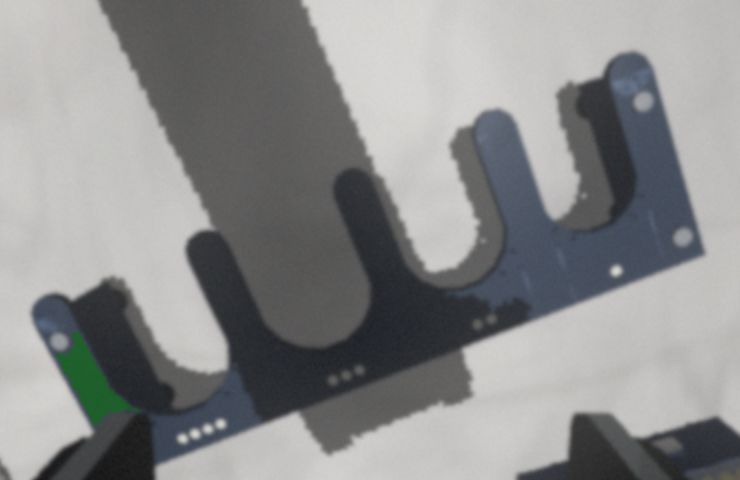

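```bash
cat > fit.py <<'E'
from h import *
from scipy.optimize import minimize
def model():
    pts=[(48,-143),(48,143)]; y=143; t=np.linspace(0,np.pi,25)
    for w in (40,46,52,58,None):
        pts+=[(-36-9*np.sin(a),y-9+9*np.cos(a)) for a in t]; y-=18
        if w: pts+=[(w/2*np.sin(a),y-w/2+w/2*np.cos(a)) for a in t]; y-=w
    P=np.array(pts+pts[:1]); s=np.r_[0,np.cumsum(np.linalg.norm(np.diff(P,axis=0),axis=1))]; q=np.arange(0,s[-1],1.)
    return np.c_[np.interp(q,s,P[:,0]),np.interp(q,s,P[:,1])]/1000
def fit(im,C,p0,lim=(0,285,0,512)):
    e=cv2.Canny(cv2.GaussianBlur(im,(3,3),0),25,60); D=cv2.distanceTransform(255-e,cv2.DIST_L2,5); M=model()
    def pix(p):
        a=np.radians(p[2]); Rm=np.array([[np.cos(a),-np.sin(a)],[np.sin(a),np.cos(a)]])
        return w2pix(np.c_[M@Rm.T+np.array(p[:2])/1000,np.full(len(M),.078)],C)
    def cost(p,c):
        q=pix(p); d=cv2.remap(D,q[:,0].astype(np.float32),q[:,1].astype(np.float32),1,borderValue=c)[:,0]; return np.minimum(d,c).mean()
    for c in (8,3):
        g=[np.array(p0)+[i,j,k] for i in(-4,-2,0,2,4) for j in (-4,-2,0,2,4) for k in(-1,0,1)] if c==8 else [p0]
        p0=min(g,key=lambda p:cost(p,c)); p0=np.array(p0)
        r=minimize(cost,p0,(c,),method='Nelder-Mead',options=dict(initial_simplex=[p0,p0+[2,0,0],p0+[0,2,0],p0+[0,0,.7]])); p0=r.x
    return r.x,r.fun,pix(r.x)
E
python3 - <<'E'
from fit import *
im=cv2.imread('pics/wg.png'); T=np.load('Tg.npy'); c=get_calibration('wrist'); C=(c['intrinsics'],c['dist'],T@c['mount'])
p,f,q=fit(im,C,[612,145,9.3]); print(p,f); a=np.radians(p[2])
for i,y in enumerate((105,44,-23,-96)): print(i+1,(p[:2]+[-y*np.sin(a),y*np.cos(a)]).round(1))
o=cv2.resize(im,None,fx=2,fy=2)[80:560,140:880]; cv2.polylines(o,[np.int32(q*2-[140,80])],True,(0,0,255),1); cv2.imwrite('pics/fit2.png',o)
E
```

```text
[610.09448304 144.59929691   9.52436174] 0.6636427044868469
1 [592.7 248.2]
2 [602.8 188. ]
3 [613.9 121.9]
4 [626.   49.9]
```

View pics/fit2.png

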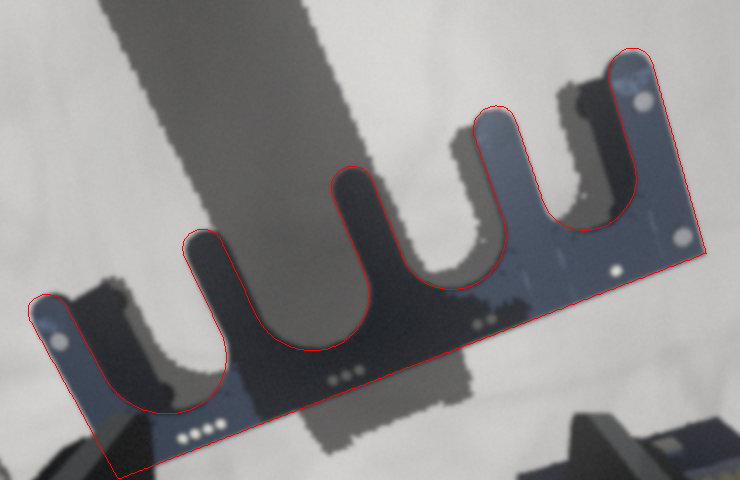

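The outline fits within about 1 mm: origin (610.1,144.6) mm, yaw 9.5°. Next, the stopper.

Request:
{"op": "arm_command", "data": {
  "commands": [
    [[0.07,-0.4,0,0,0,0,0],[0.135,-0.796,0,0,0,0,0]]
  ]
}}

```text
clock: 2.15
tool_pos: [0.5751, 0.0586, 0.2477]
ee_rot: [-180.0, -0.0, 167.6]
contact_force: [1.4, -2.1, 0.7]
opening: 0.0852
finger_force: 0.0
```

Request:
{"op": "arm_command", "data": {
  "commands": [
    [[0.07,-0.4,0,0,0,0,0],[0.135,-0.796,0,0,0,0,0]]
  ]
}}

```text
clock: 2.35
tool_pos: [0.538, -0.0328, 0.2483]
ee_rot: [180.0, -0.0, 167.5]
contact_force: [0.4, -1.2, 0.7]
opening: 0.0853
finger_force: 0.0
```

Request:
{"op": "arm_command", "data": {
  "commands": [
    [[0.07,-0.4,0,0,0,0,0],[0.135,-0.796,0,0,0,0,0]]
  ]
}}

```text
clock: 2.55
tool_pos: [0.5015, -0.1225, 0.2485]
ee_rot: [179.9, 0.0, 167.5]
contact_force: [1.5, -0.5, -0.2]
opening: 0.0853
finger_force: 0.0
```

Request:
{"op": "arm_command", "data": {
  "commands": [
    [[0.07,-0.4,0.1,0,0,0.04,0],[0.135,-0.796,0.25,0,0,0.08,0],[0.135,-0.796,0.25,0,0,0.12,0],[0.135,-0.796,0.25,0,0,0.16,0],[0.135,-0.796,0.25,0,0,0.195,0],[0.135,-0.796,0.25,0,0,0.195,0],[0.135,-0.796,0.25,0,0,0.195,0]]
  ]
}}

```text
clock: 3.25
tool_pos: [0.466, -0.2111, 0.2184]
ee_rot: [180.0, -0.0, 132.5]
contact_force: [-0.3, 0.2, 0.1]
opening: 0.0852
finger_force: 0.0
```

Run:
```python
from h import *
T=pose(); print(T[:3,3],get_state()['ee_rot'],get_state()['q'].round(1)); C=cam('wrist'); im=camera('wrist')[:,:,::-1]
cv2.imwrite('pics/ws.png',im)
hsv=cv2.cvtColor(im,cv2.COLOR_BGR2HSV); m=cv2.inRange(hsv,(105,140,40),(128,255,255))
n,l,s,c=cv2.connectedComponentsWithStats(m)
for i in range(1,n):
    if s[i,4]>200:
        ys,xs=np.nonzero(l==i); P=pix2w(np.c_[xs,ys],.065,C)[:,:2]; print(s[i],c[i],cv2.minAreaRect((P*1000).astype(np.float32)))
```

```text
[ 0.46600461 -0.21113174  0.21837935] [ 1.79970236e+02 -9.56418557e-03  1.32499618e+02] [-21.1   3.6  42.7 107.1  -2.7  70.3  65. ]
[237 162  20  48 662] [247.03776435 183.19486405] ((464.086181640625, -214.59585571289062), (15.297011375427246, 39.9399528503418), 38.7963752746582)
```

View pics/ws.png

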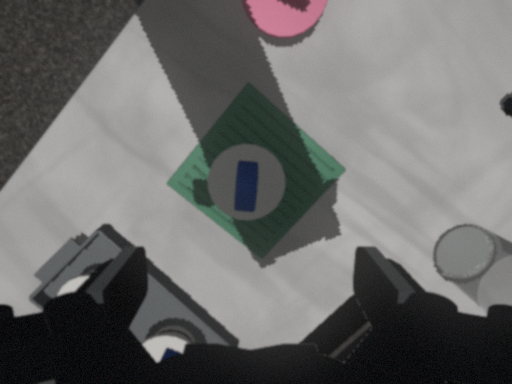

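The wing is at (247,184), tilted slightly. The flange centre is near (247,181).

Run:
```python
from h import *
C=cam('wrist'); im=cv2.imread('pics/ws.png'); hsv=cv2.cvtColor(im,cv2.COLOR_BGR2HSV)
m=cv2.inRange(hsv,(0,0,60),(180,45,255))|cv2.inRange(hsv,(105,140,40),(128,255,255)); k=np.zeros_like(m); k[135:228,200:292]=m[135:228,200:292]
k=cv2.morphologyEx(k,cv2.MORPH_OPEN,np.ones((7,7)))
ys,xs=np.nonzero(k); P=(pix2w(np.c_[xs,ys],.038,C)[:,:2]*1000).astype(np.float32); print(cv2.minAreaRect(P),cv2.minEnclosingCircle(P),cv2.fitEllipse(cv2.convexHull(P)))
print(go([.464,-.2145,.120],128.8),go([.464,-.2145,.058],128.8))
```

```text
((465.5824890136719, -223.12916564941406), (79.30770874023438, 78.08374786376953), 42.50062942504883) ((464.2164611816406, -230.15744018554688), 48.56462860107422) ((465.3462829589844, -227.52224731445312), (73.22698211669922, 94.82080078125), 176.86888122558594)
(array([-0.0083, -0.0299,  0.8199]), array([ 0.0001, -0.    ,  0.0204])) (array([-0.0084, -0.0301,  1.3366]), array([ 0.0001, -0.    ,  0.0204]))
```

Run:
```python
from h import *
print(pix2w([(247,181.5),(208,181),(286,181),(247,143),(247,220)],.038,cam('wrist')).round(4))
```

```text
[[ 0.4658 -0.2162  0.038 ]
 [ 0.4393 -0.2398  0.038 ]
 [ 0.4917 -0.1918  0.038 ]
 [ 0.4422 -0.1904  0.038 ]
 [ 0.4908 -0.2435  0.038 ]]
```

Request:
{"op": "arm_command", "data": {
  "commands": [
    [[-0.008,-0.03,0.4,0,0,0.0204,0],[-0.008,-0.03,0.75,0,0,0.0204,0],[-0.008,-0.03,0.75,0,0,0.0204,0],[-0.008,-0.03,0.75,0,0,0.0204,0]]
  ]
}}

```text
clock: 3.7
tool_pos: [0.4636, -0.2155, 0.129]
ee_rot: [-179.9, -0.0, 128.6]
contact_force: [-0.2, -0.2, 0.6]
opening: 0.0857
finger_force: 0.0
```

Run:
```python
from h import *
T=pose(); print(T[:3,3],get_state()['ee_rot']); C=cam('wrist'); im=camera('wrist')[:,:,::-1]
cv2.imwrite('pics/ws2.png',im)
hsv=cv2.cvtColor(im,cv2.COLOR_BGR2HSV); m=cv2.inRange(hsv,(105,140,40),(128,255,255))
n,l,s,c=cv2.connectedComponentsWithStats(m)
for i in range(1,n):
    if s[i,4]>500:
        ys,xs=np.nonzero(l==i); P=pix2w(np.c_[xs,ys],.07,C)[:,:2]; print(s[i],c[i],cv2.minAreaRect((P*1000).astype(np.float32)))
```

```text
[ 0.46361371 -0.21545718  0.1289933 ] [-1.79932347e+02 -2.91961464e-02  1.28603900e+02]
[ 239  182   28   69 1675] [253.17552239 214.40298507] ((461.9981689453125, -212.39923095703125), (15.538520812988281, 40.404632568359375), 38.652915954589844)
```

View pics/ws2.png

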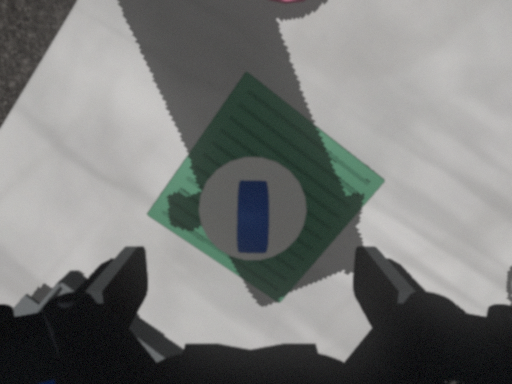

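The wing is at (253,216) and aligned with the image. The flange spans columns 199–307 and rows 157–260, so its centre is about (253,208.5).

Run:
```python
from h import *
p=pix2w([(253,208.5)],.038,cam('wrist'))[0]; print(p.round(4),go([p[0],p[1],.058],128.7))
```

```text
[ 0.4669 -0.2165  0.038 ] (array([-0.016 ,  0.0108,  0.6004]), array([ 0.0002,  0.0004, -0.0006]))
```

Request:
{"op": "arm_command", "data": {
  "commands": [
    [[-0.013,0.008,0.3,0,0,0,0],[-0.013,0.008,0.595,0,0,0,0],[-0.013,0.008,0.595,0,0,0,0],[-0.013,0.008,0.595,0,0,0,0.9],[-0.013,0.008,0.595,0,0,0,1],[-0.013,0.008,0.595,0,0,0,1],[-0.013,0.008,0.595,0,0,0,1],[-0.013,0.008,0.595,0,0,0,1],[-0.013,0.008,0.595,0,0,0,1]]
  ]
}}

```text
clock: 4.65
tool_pos: [0.4662, -0.2163, 0.058]
ee_rot: [179.9, 0.1, 128.5]
contact_force: [-1.9, 1.0, 8.7]
opening: 0.0175
finger_force: 59.9
```

Run:
```python
from h import *
s=get_state(); print(s['tool_pos'],s['ee_rot'],s['contact_force'],s['opening'],s['finger_force'])
C=cam('wrist'); im=camera('wrist')[:,:,::-1]
cv2.imwrite('pics/wgr.png',im)
```

```text
[ 0.46615301 -0.21630243  0.05798675] [1.79926066e+02 6.07826092e-02 1.28523930e+02] [-1.91630431  0.98686681  8.69007797] 0.017548994271589364 59.887688755989075
```

Request:
{"op": "arm_command", "data": {
  "commands": [
    [[0,0,-0.1,0,0,0,1],[0,0,-0.4,0,0,0,1],[0,0,-0.7,0,0,0.04,1],[0,0,-1,0,0,0.08,1],[0,0,-1,0,0,0.12,1],[0,0,-1,0,0,0.161,1],[0,0,-1,0,0,0.161,1]]
  ]
}}

```text
clock: 5.4
tool_pos: [0.4653, -0.2161, 0.1777]
ee_rot: [180.0, -0.0, 99.4]
contact_force: [0.1, -0.3, -1.8]
opening: 0.0173
finger_force: 58.7
```

Request:
{"op": "arm_command", "data": {
  "commands": [
    [[0.3,0.07,0,0,0,0,1],[0.6,0.14,0,0,0,0,1],[0.91,0.21,0,0,0,0,1]]
  ]
}}

```text
clock: 5.7
tool_pos: [0.4717, -0.1035, 0.1772]
ee_rot: [-180.0, 0.0, 99.7]
contact_force: [1.6, -0.1, -1.0]
opening: 0.0174
finger_force: 58.7
```

Request:
{"op": "arm_command", "data": {
  "commands": [
    [[0.3,0.07,0,0,0,0,1],[0.6,0.14,0,0,0,0,1],[0.91,0.21,0,0,0,0,1]]
  ]
}}

```text
clock: 6.0
tool_pos: [0.4786, 0.0087, 0.1772]
ee_rot: [180.0, 0.0, 99.8]
contact_force: [1.0, 0.1, -0.2]
opening: 0.0172
finger_force: 58.7
```

Request:
{"op": "arm_command", "data": {
  "commands": [
    [[0.3,0.07,0,0,0,0,1],[0.6,0.14,0,0,0,0,1],[0.91,0.21,0,0,0,0,1]]
  ]
}}

```text
clock: 6.3
tool_pos: [0.4854, 0.1206, 0.1772]
ee_rot: [-180.0, 0.0, 99.8]
contact_force: [-0.5, 0.2, -2.4]
opening: 0.0169
finger_force: 58.7
```

Request:
{"op": "arm_command", "data": {
  "commands": [
    [[0.3,0.07,0,0,0,0,1],[0.6,0.14,0,0,0,0,1],[0.91,0.21,0,0,0,0,1],[0.91,0.21,0,0,0,0,1],[0.91,0.21,0,0,0,0,1]]
  ]
}}

```text
clock: 6.8
tool_pos: [0.4921, 0.2317, 0.1767]
ee_rot: [-180.0, 0.1, 99.8]
contact_force: [0.8, -0.3, -0.4]
opening: 0.0171
finger_force: 58.8
```

```bash
cat >> h.py <<'E'
G=np.array([.6101,.1446]); A=np.radians(9.52); GX=np.array([np.cos(A),np.sin(A)]); GY=np.array([-np.sin(A),np.cos(A)])
def gp(x,y): return G+x*GX+y*GY
def rep():
    s=get_state(); d=s['tool_pos'][:2]-G; f=s['contact_force']
    print('t',round(s['clock'],2),'local mm',(d@GX*1000).round(1),(d@GY*1000).round(1),'z',s['tool_pos'][2].round(4),'rot',s['ee_rot'].round(2),'F',(f[:2]@GX).round(1),(f[:2]@GY).round(1),f[2].round(1),'tq',s['torque'].round(2),'op',round(s['opening'],4))
E
python3 - <<'E'
from h import *
rep(); cv2.imwrite('pics/held.png',camera('wrist')[:,:,::-1])
p=gp(-.1,.105); print(go([*p,.108],99.52));
E
```

```text
t 6.8 local mm -102.0 105.4 z 0.1767 rot [-1.7996e+02  7.0000e-02  9.9810e+01] F 0.7 -0.5 -0.4 tq [-0.1   0.   -0.01] op 0.0171
(array([0.0072, 0.0163, 0.5733]), array([-0.0002,  0.0004,  0.0008]))
```

View pics/held.png

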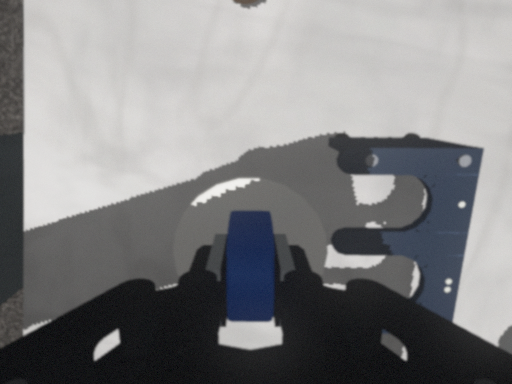

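The stopper is held: the wing is between the pads at (250,265), and the flange arc spans columns 173–328 with its top at row 178. Next I'll compute its axis in the tool frame.

Run:
```python
from h import *
c=get_calibration('wrist'); C=(c['intrinsics'],c['dist'],c['mount'])
P=pix2w([(250,178),(173,246),(328,246),(196,198),(305,198)],.020,C)[:,:2]*1000; print(P.round(1))
from scipy.optimize import least_squares
print(least_squares(lambda v:np.hypot(*(P-v).T)-36,[0,0]).x)
print(least_squares(lambda v:np.hypot(*(P-v[:2]).T)-v[2],[0,0,36]).x)
```

```text
[[ 33.8  -0.7]
 [  2.2 -35.7]
 [  2.2  34.9]
 [ 24.8 -24.3]
 [ 24.9  23.5]]
[-2.19123991 -0.41004977]
[-1.54251857 -0.41001953 35.49283793]
```

Request:
{"op": "arm_command", "data": {
  "commands": [
    [[0.012,0.05,0.3,0,0,0.0016,1],[0.012,0.05,0.573,0,0,0.0016,1],[0.012,0.15,0.573,0,0,0.0016,1],[0.012,0.23,0.573,0,0,0.0016,1],[0.012,0.23,0.573,0,0,0.0016,1],[0.012,0.23,0.573,0,0,0.0016,1],[0.012,0.23,0.573,0,0,0.0016,1]]
  ]
}}

```text
clock: 7.55
tool_pos: [0.5198, 0.2374, 0.1093]
ee_rot: [179.9, -0.0, 99.2]
contact_force: [0.4, -0.1, -0.5]
opening: 0.017
finger_force: 59.0
```

```bash
python3 -c "
from h import *
rep()"
```

```text
t 7.55 local mm -73.7 106.5 z 0.1093 rot [ 1.7993e+02 -4.0000e-02  9.9250e+01] F 0.4 -0.2 -0.5 tq [-0.03  0.02 -0.02] op 0.017
```

Request:
{"op": "arm_command", "data": {
  "commands": [
    [[0,0.04,0.01,0,0,0,1],[0,0.08,0.01,0,0,0,1],[0,0.1,0.01,0,0,0,1],[0,0.1,0.01,0,0,0,1]]
  ]
}}

```text
clock: 7.95
tool_pos: [0.5316, 0.2393, 0.1069]
ee_rot: [180.0, 0.0, 99.2]
contact_force: [0.9, -0.3, -1.3]
opening: 0.017
finger_force: 59.0
```

Request:
{"op": "arm_command", "data": {
  "commands": [
    [[0,0.015,0,0,0,0,1],[0,0.025,0,0,0,0,1],[0,0.025,0,0,0,0,1]]
  ]
}}

```text
clock: 8.25
tool_pos: [0.5343, 0.2398, 0.1069]
ee_rot: [180.0, 0.0, 99.2]
contact_force: [-0.6, 0.7, -2.0]
opening: 0.0169
finger_force: 59.0
```

```bash
python3 -c "
from h import *
rep()"
```

```text
t 8.25 local mm -59.0 106.4 z 0.1069 rot [180.     0.    99.25] F -0.5 0.8 -2.0 tq [-0.    0.05 -0.01] op 0.0169
```

Request:
{"op": "arm_command", "data": {
  "commands": [
    [[0,0.01,-0.006,0,0,0,1],[0,0.02,-0.006,0,0,0,1],[0,0.02,-0.006,0,0,0,1]]
  ]
}}

```text
clock: 8.55
tool_pos: [0.5367, 0.2402, 0.1077]
ee_rot: [180.0, -0.0, 99.2]
contact_force: [0.3, 0.6, -2.4]
opening: 0.017
finger_force: 59.0
```

Request:
{"op": "arm_command", "data": {
  "commands": [
    [[0,0.01,0,0,0,0,1],[0,0.02,0,0,0,0,1],[0,0.02,0,0,0,0,1]]
  ]
}}

```text
clock: 8.85
tool_pos: [0.5391, 0.2405, 0.1077]
ee_rot: [180.0, 0.0, 99.2]
contact_force: [-1.0, 0.2, -1.4]
opening: 0.0172
finger_force: 59.0
```

```bash
python3 -c "
from h import *
rep()"
```

```text
t 8.85 local mm -54.2 106.3 z 0.1077 rot [180.     0.    99.25] F -1.0 0.4 -1.4 tq [-0.01  0.03  0.05] op 0.0172
```

Request:
{"op": "arm_command", "data": {
  "commands": [
    [[0,0.01,0,0,0,0,1],[0,0.016,0,0,0,0,1],[0,0.016,0,0,0,0,1]]
  ]
}}

```text
clock: 9.15
tool_pos: [0.5409, 0.2408, 0.1077]
ee_rot: [180.0, 0.0, 99.2]
contact_force: [-0.1, -0.4, -1.5]
opening: 0.0173
finger_force: 59.0
```

Request:
{"op": "arm_command", "data": {
  "commands": [
    [[0,0.01,0,0,0,0,1],[0,0.016,0,0,0,0,1],[0,0.016,0,0,0,0,1]]
  ]
}}

```text
clock: 9.45
tool_pos: [0.5429, 0.2411, 0.1077]
ee_rot: [180.0, 0.0, 99.2]
contact_force: [-0.6, -0.4, -2.8]
opening: 0.0175
finger_force: 59.0
```

```bash
python3 -c "
from h import *
rep()"
```

```text
t 9.45 local mm -50.4 106.3 z 0.1077 rot [180.     0.    99.25] F -0.6 -0.3 -2.8 tq [ 0.    0.06 -0.02] op 0.0175
```

Request:
{"op": "arm_command", "data": {
  "commands": [
    [[0,0.008,0,0,0,0,1],[0,0.015,0,0,0,0,1],[0,0.015,0,0,0,0,1]]
  ]
}}

```text
clock: 9.75
tool_pos: [0.5446, 0.2415, 0.1077]
ee_rot: [180.0, 0.0, 99.3]
contact_force: [-0.0, -0.1, -1.3]
opening: 0.0172
finger_force: 59.0
```

Request:
{"op": "arm_command", "data": {
  "commands": [
    [[0,0.006,0,0,0,0,1],[0,0.012,0,0,0,0,1],[0,0.012,0,0,0,0,1]]
  ]
}}

```text
clock: 10.05
tool_pos: [0.546, 0.2417, 0.1077]
ee_rot: [-180.0, 0.0, 99.2]
contact_force: [0.9, 0.9, -0.7]
opening: 0.0173
finger_force: 59.0
```

```bash
python3 -c "
from h import *
rep()"
```

```text
t 10.05 local mm -47.2 106.3 z 0.1077 rot [-1.800e+02  1.000e-02  9.925e+01] F 1.0 0.8 -0.7 tq [ 0.02  0.02 -0.  ] op 0.0173
```

Request:
{"op": "arm_command", "data": {
  "commands": [
    [[0,0.006,0,0,0,0,1],[0,0.012,0,0,0,0,1],[0,0.012,0,0,0,0,1]]
  ]
}}

```text
clock: 10.35
tool_pos: [0.5473, 0.242, 0.1076]
ee_rot: [-180.0, -0.0, 99.3]
contact_force: [-0.6, 0.3, -1.2]
opening: 0.0171
finger_force: 59.0
```

Request:
{"op": "arm_command", "data": {
  "commands": [
    [[0,0.006,0,0,0,0,1],[0,0.012,0,0,0,0,1],[0,0.012,0,0,0,0,1]]
  ]
}}

```text
clock: 10.65
tool_pos: [0.5483, 0.2424, 0.1075]
ee_rot: [-179.9, -0.0, 99.3]
contact_force: [-3.5, 1.5, -0.5]
opening: 0.0173
finger_force: 59.2
```

```bash
python3 -c "
from h import *
rep()"
```

```text
t 10.65 local mm -44.8 106.6 z 0.1075 rot [-1.7995e+02 -1.0000e-02  9.9270e+01] F -3.2 2.1 -0.5 tq [ 0.27  0.7  -0.01] op 0.0173
```

Request:
{"op": "arm_command", "data": {
  "commands": [
    [[0.005,0,0,0,0,0,1],[0.005,0,0,0,0,0,1],[0.005,0,0,0,0,0,1]]
  ]
}}

```text
clock: 10.95
tool_pos: [0.5483, 0.2424, 0.1075]
ee_rot: [-180.0, 0.0, 99.2]
contact_force: [-4.7, -0.9, 0.2]
opening: 0.0168
finger_force: 59.2
```

Request:
{"op": "arm_command", "data": {
  "commands": [
    [[0,0.006,0,0,0,0,1],[0,0.006,0,0,0,0,1],[0,0.006,0,0,0,0,1]]
  ]
}}

```text
clock: 11.25
tool_pos: [0.5486, 0.2425, 0.1074]
ee_rot: [-179.9, 0.0, 99.2]
contact_force: [-6.0, -0.6, 1.1]
opening: 0.0173
finger_force: 59.5
```

```bash
python3 -c "
from h import *
rep()"
```

```text
t 11.25 local mm -44.4 106.7 z 0.1074 rot [-1.7989e+02  2.0000e-02  9.9250e+01] F -6.0 0.4 1.1 tq [-0.37  1.54  0.  ] op 0.0173
```

Notch 1 stops it on both finger ends: -6 N in x, about 0 sideways, with the axis at about -45 mm. It's too wide for notch 1, so I'll back out and go to notch 2.

Request:
{"op": "arm_command", "data": {
  "commands": [
    [[0,-0.1,0,0,0,0,1],[0,-0.33,0,0,0,-0.0015,1],[0,-0.33,0,0,0,-0.0015,1],[-0.25,-0.33,0,0,0,-0.0015,1],[-0.508,-0.33,0,0,0,-0.0015,1],[-0.508,-0.33,0,0,0,-0.0015,1],[-0.508,-0.33,0,0,0,-0.0015,1],[-0.508,-0.33,0,0,0,-0.0015,1]]
  ]
}}

```text
clock: 12.05
tool_pos: [0.5202, 0.1773, 0.1079]
ee_rot: [179.9, -0.0, 99.6]
contact_force: [-0.1, 0.6, -1.7]
opening: 0.0172
finger_force: 59.4
```

```bash
python3 -c "
from h import *
rep(); print(go([*gp(-.055,.0457),.1077],99.52))"
```

```text
t 12.05 local mm -83.2 47.1 z 0.1079 rot [ 1.7995e+02 -3.0000e-02  9.9570e+01] F 0.0 0.6 -1.7 tq [0.01 0.03 0.04] op 0.0172
(array([-0.0119,  0.2351,  0.0018]), array([ 0.0003, -0.0002,  0.0003]))
```

Request:
{"op": "arm_command", "data": {
  "commands": [
    [[-0.012,0.1,0,0,0,0,1],[-0.012,0.2,0,0,0,0,1],[-0.012,0.25,0,0,0,0,1],[-0.012,0.25,0,0,0,0,1]]
  ]
}}

```text
clock: 12.45
tool_pos: [0.551, 0.1801, 0.1075]
ee_rot: [180.0, 0.0, 99.5]
contact_force: [0.7, 0.3, -2.1]
opening: 0.0168
finger_force: 59.4
```

Request:
{"op": "arm_command", "data": {
  "commands": [
    [[0,0.015,0,0,0,0,1],[0,0.03,0,0,0,0,1],[0,0.03,0,0,0,0,1]]
  ]
}}

```text
clock: 12.75
tool_pos: [0.5535, 0.1804, 0.1077]
ee_rot: [-180.0, 0.0, 99.5]
contact_force: [0.1, -0.5, -1.1]
opening: 0.0171
finger_force: 59.4
```

Request:
{"op": "arm_command", "data": {
  "commands": [
    [[0,0.01,0,0,0,0,1],[0,0.02,0,0,0,0,1],[0,0.02,0,0,0,0,1]]
  ]
}}

```text
clock: 13.05
tool_pos: [0.5559, 0.1809, 0.1077]
ee_rot: [180.0, -0.0, 99.5]
contact_force: [-0.2, 0.2, -1.5]
opening: 0.0173
finger_force: 59.4
```

```bash
python3 -c "
from h import *
rep()"
```

```text
t 13.05 local mm -47.4 44.7 z 0.1077 rot [179.99  -0.    99.52] F -0.1 0.3 -1.5 tq [ 0.03 -0.01  0.04] op 0.0173
```

Request:
{"op": "arm_command", "data": {
  "commands": [
    [[0.008,0,0,0,0,0,1],[0.008,0.01,0,0,0,0,1],[0.008,0.02,0,0,0,0,1],[0.008,0.02,0,0,0,0,1]]
  ]
}}

```text
clock: 13.45
tool_pos: [0.5582, 0.1822, 0.1077]
ee_rot: [180.0, 0.0, 99.5]
contact_force: [0.1, 0.5, -1.4]
opening: 0.0172
finger_force: 59.4
```

Request:
{"op": "arm_command", "data": {
  "commands": [
    [[0,0.008,0,0,0,0,1],[0,0.016,0,0,0,0,1],[0,0.016,0,0,0,0,1]]
  ]
}}

```text
clock: 13.75
tool_pos: [0.56, 0.1825, 0.1077]
ee_rot: [180.0, 0.0, 99.5]
contact_force: [-0.2, 0.1, -1.0]
opening: 0.0172
finger_force: 59.4
```

```bash
python3 -c "
from h import *
rep()"
```

```text
t 13.75 local mm -43.1 45.7 z 0.1077 rot [180.     0.    99.52] F -0.2 0.1 -1.0 tq [-0.04  0.03 -0.04] op 0.0172
```

Already past the -44.4 mm blocking point without any force. I'll continue gently.

Request:
{"op": "arm_command", "data": {
  "commands": [
    [[0,0.01,0,0,0,0,1],[0,0.02,0,0,0,0,1],[0,0.02,0,0,0,0,1]]
  ]
}}

```text
clock: 14.05
tool_pos: [0.5625, 0.1829, 0.1077]
ee_rot: [180.0, 0.0, 99.5]
contact_force: [0.4, 0.5, -1.1]
opening: 0.0171
finger_force: 59.4
```

Request:
{"op": "arm_command", "data": {
  "commands": [
    [[0,0.01,0,0,0,0,1],[0,0.02,0,0,0,0,1],[0,0.02,0,0,0,0,1]]
  ]
}}

```text
clock: 14.35
tool_pos: [0.5648, 0.1833, 0.1077]
ee_rot: [180.0, 0.0, 99.5]
contact_force: [-0.2, 0.1, -1.5]
opening: 0.0173
finger_force: 59.4
```

Request:
{"op": "arm_command", "data": {
  "commands": [
    [[0,0.01,0,0,0,0,1],[0,0.02,0,0,0,0,1],[0,0.02,0,0,0,0,1]]
  ]
}}

```text
clock: 14.65
tool_pos: [0.5672, 0.1837, 0.1077]
ee_rot: [180.0, 0.0, 99.5]
contact_force: [0.1, 0.3, -1.8]
opening: 0.0171
finger_force: 59.4
```

```bash
python3 -c "
from h import *
rep()"
```

```text
t 14.65 local mm -35.8 45.7 z 0.1077 rot [179.99   0.    99.52] F 0.2 0.3 -1.8 tq [-0.01 -0.02  0.02] op 0.0171
```

Entered, no force. Next I'll slide towards the closed end.

Request:
{"op": "arm_command", "data": {
  "commands": [
    [[0,0.03,0,0,0,0,1],[0,0.06,0,0,0,0,1],[0,0.08,0,0,0,0,1],[0,0.08,0,0,0,0,1]]
  ]
}}

```text
clock: 15.05
tool_pos: [0.5769, 0.1853, 0.1076]
ee_rot: [180.0, 0.0, 99.5]
contact_force: [0.7, -0.2, -1.8]
opening: 0.0171
finger_force: 59.4
```

Request:
{"op": "arm_command", "data": {
  "commands": [
    [[0,0.03,0,0,0,0,1],[0,0.06,0,0,0,0,1],[0,0.08,0,0,0,0,1],[0,0.08,0,0,0,0,1]]
  ]
}}

```text
clock: 15.45
tool_pos: [0.5863, 0.1869, 0.1077]
ee_rot: [180.0, 0.0, 99.5]
contact_force: [-1.6, -0.3, -0.5]
opening: 0.0174
finger_force: 59.4
```

Request:
{"op": "arm_command", "data": {
  "commands": [
    [[0,0.025,0,0,0,0,1],[0,0.05,0,0,0,0,1],[0,0.065,0,0,0,0,1],[0,0.065,0,0,0,0,1]]
  ]
}}

```text
clock: 15.85
tool_pos: [0.5939, 0.1882, 0.1077]
ee_rot: [180.0, 0.0, 99.5]
contact_force: [-0.3, 0.0, -1.0]
opening: 0.0173
finger_force: 59.4
```

```bash
python3 -c "
from h import *
rep()"
```

```text
t 15.85 local mm -8.8 45.6 z 0.1077 rot [1.7999e+02 1.0000e-02 9.9520e+01] F -0.3 0.1 -1.0 tq [0.01 0.06 0.04] op 0.0173
```

Request:
{"op": "arm_command", "data": {
  "commands": [
    [[0,0.02,0,0,0,0,1],[0,0.04,0,0,0,0,1],[0,0.05,0,0,0,0,1],[0,0.05,0,0,0,0,1]]
  ]
}}

```text
clock: 16.25
tool_pos: [0.5998, 0.1891, 0.1077]
ee_rot: [180.0, 0.0, 99.5]
contact_force: [-0.4, 0.4, -2.0]
opening: 0.0173
finger_force: 59.4
```

Request:
{"op": "arm_command", "data": {
  "commands": [
    [[0,0.01,0,0,0,0,1],[0,0.02,0,0,0,0,1],[0,0.02,0,0,0,0,1]]
  ]
}}

```text
clock: 16.55
tool_pos: [0.6021, 0.1896, 0.1077]
ee_rot: [180.0, 0.0, 99.5]
contact_force: [-1.0, 0.8, -1.6]
opening: 0.0172
finger_force: 59.4
```

```bash
python3 -c "
from h import *
rep()"
```

```text
t 16.55 local mm -0.5 45.7 z 0.1077 rot [179.99   0.    99.52] F -0.9 1.0 -1.6 tq [ 0.   -0.03  0.01] op 0.0172
```

Request:
{"op": "arm_command", "data": {
  "commands": [
    [[0,0.006,0,0,0,0,1],[0,0.012,0,0,0,0,1],[0,0.012,0,0,0,0,1]]
  ]
}}

```text
clock: 16.85
tool_pos: [0.6034, 0.1898, 0.1077]
ee_rot: [180.0, 0.0, 99.5]
contact_force: [-0.7, 0.4, -1.7]
opening: 0.0173
finger_force: 59.4
```

Request:
{"op": "arm_command", "data": {
  "commands": [
    [[0,0.006,0,0,0,0,1],[0,0.01,0,0,0,0,1],[0,0.01,0,0,0,0,1]]
  ]
}}

```text
clock: 17.15
tool_pos: [0.6046, 0.1899, 0.1077]
ee_rot: [180.0, 0.0, 99.5]
contact_force: [-0.2, 0.5, -1.9]
opening: 0.0171
finger_force: 59.4
```

```bash
python3 -c "
from h import *
rep()"
```

```text
t 17.15 local mm 2.1 45.6 z 0.1077 rot [179.99   0.    99.52] F -0.2 0.6 -1.9 tq [ 0.   -0.01  0.01] op 0.0171
```

Request:
{"op": "arm_command", "data": {
  "commands": [
    [[0,0.006,0,0,0,0,1],[0,0.01,0,0,0,0,1],[0,0.01,0,0,0,0,1]]
  ]
}}

```text
clock: 17.45
tool_pos: [0.6051, 0.1901, 0.1075]
ee_rot: [-179.9, 0.0, 99.5]
contact_force: [-5.5, -1.0, 1.8]
opening: 0.0173
finger_force: 59.8
```

Request:
{"op": "arm_command", "data": {
  "commands": [
    [[0,0.003,0,0,0,0,1],[0,0.006,0,0,0,0,1],[0,0.006,0,0,0,0,1]]
  ]
}}

```text
clock: 17.75
tool_pos: [0.6052, 0.1901, 0.1075]
ee_rot: [-179.8, -0.0, 99.5]
contact_force: [-8.6, -1.6, 4.4]
opening: 0.0176
finger_force: 60.1
```

```bash
python3 -c "
from h import *
rep()"
```

```text
t 17.75 local mm 2.6 45.7 z 0.1075 rot [-179.83   -0.     99.52] F -8.8 -0.1 4.4 tq [-0.32  1.87 -0.02] op 0.0176
```

It's home in notch 2: 8.8 N at exactly the expected place, centred. I'll relax, lower it onto the flange and let go.

Request:
{"op": "arm_command", "data": {
  "commands": [
    [[0,-0.009,0,0,0,0,1],[0,-0.009,0.006,0,0,0,1],[0,-0.009,0.012,0,0,0,1],[0,-0.009,0.012,0,0,0,1]]
  ]
}}

```text
clock: 18.15
tool_pos: [0.605, 0.1901, 0.106]
ee_rot: [-180.0, 0.0, 99.5]
contact_force: [-4.8, -0.6, 0.5]
opening: 0.0172
finger_force: 59.7
```

```bash
python3 -c "
from h import *
rep()"
```

```text
t 18.15 local mm 2.5 45.7 z 0.106 rot [-179.95    0.     99.52] F -4.8 0.2 0.5 tq [-0.18  1.15 -0.  ] op 0.0172
```

Request:
{"op": "arm_command", "data": {
  "commands": [
    [[0,-0.003,0.004,0,0,0,1],[0,-0.003,0.004,0,0,0,1],[0,-0.003,0.004,0,0,0,0.6],[0,-0.003,0.004,0,0,0,0.3],[0,-0.003,0.004,0,0,0,0],[0,-0.003,0.004,0,0,0,0],[0,-0.003,0.004,0,0,0,0],[0,-0.003,0.004,0,0,0,0]]
  ]
}}

```text
clock: 18.95
tool_pos: [0.6051, 0.1901, 0.1058]
ee_rot: [180.0, 0.0, 99.5]
contact_force: [0.7, 0.2, 0.5]
opening: 0.085
finger_force: 0.0
```

Request:
{"op": "arm_command", "data": {
  "commands": [
    [[0,0,-0.1,0,0,0,0],[0,0,-0.4,0,0,0,0],[0,0,-0.8,0,0,0,0],[0,0,-0.8,0,0,0,0],[0,0,-0.8,0,0,0,0]]
  ]
}}

```text
clock: 19.45
tool_pos: [0.6059, 0.1903, 0.204]
ee_rot: [179.8, -0.1, 99.5]
contact_force: [0.4, 0.0, -0.8]
opening: 0.0854
finger_force: 0.0
```

Run:
```python
from h import *
rep(); C=cam('wrist'); im=np.ascontiguousarray(camera('wrist')[:,:,::-1])
t=np.linspace(0,2*np.pi,60); c=gp(.0012,.044)
for r,z,col in ((.036,.084,(0,0,255)),):
    cv2.polylines(im,[np.int32(w2pix(np.c_[c[0]+r*np.cos(t),c[1]+r*np.sin(t),0*t+z],C))],True,col,1)
cv2.imwrite('pics/end.png',im)
```

```text
t 19.45 local mm 3.4 45.7 z 0.204 rot [ 1.798e+02 -6.000e-02  9.952e+01] F 0.4 -0.1 -0.8 tq [0.01 0.03 0.  ] op 0.0854
```

View pics/end.png

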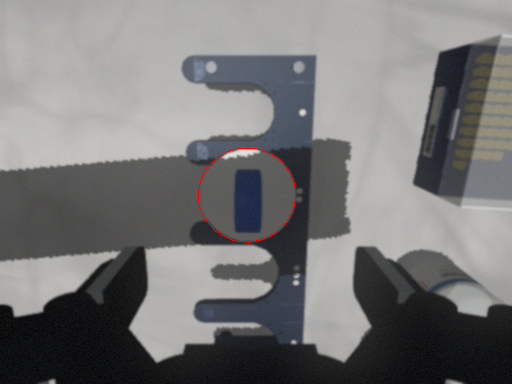

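The released stopper hangs at (248,195). Its flange fills the predicted home circle in notch 2 (two dots), it is upright, and the gripper is clear.

```bash
python3 -c "
from plant import *
print(hand_in())"
```

```text
the job is handed in; nothing more can be done
None
```

I sized the stopper as notch 2 (46 mm) and handed it in: notch 1 stopped it at about 6 N, notch 2 took it, and it now hangs there by its flange, at the closed end and let go, at 19.5 s on the clock.

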